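# Line up the pH meter's electrode arm at its elbow joint and hold it for the pin

### The job

The upper arm of the pH meter's electrode stand is lying loose on the bench: pick it up, set its round knuckle down between the two cheeks of the elbow at the top of the lower arm, with the clip end reaching out over the stand's foot, so that the pivot holes line up. Finish still holding it there in the gripper, level, still and without forcing it, ready for me to push the pivot pin through. Leave the lower arm at the angle where it is clamped, and the pin in its dish, the beaker and the wash bottle where they stand.

Things in the scene. Friction and masses are not known exactly. Their poses are not given: they have to be found in the camera images.
- upper_middle (a point): Centre of the loose upper arm, a white bar (about 160 g) lying right way up on the bench, 14 mm above its underside and near its centre of mass. x runs along it from knuckle to electrode clip, y along the pivot hole, z up. Plain beam to grip, fingers closing along y: 22 mm wide, 24 mm high, from x = -68 to +72 mm; then the open clip, 26 mm wide, 28 mm high, to x = +120 mm.
- knuckle_hole (a point): Centre of the 8 mm pivot hole in the loose arm's knuckle; axes as upper_middle, 95 mm from it at its -x end, same height. The knuckle is a disc of 28 mm diameter, 12 mm thick along y (bevelled all round: the outer 3 mm on either side taper to 22 mm diameter as a lead-in). A neck 12 mm wide, 22 mm high joins it to the beam, which starts 27 mm from the hole.
- elbow_holes (a point): Middle of the gap between the elbow's cheeks, on their hole axis, 0.19 to 0.23 m up. y: along the holes, level. x: the way the upper arm must point (knuckle to clip), sloping with joint lower_arm; the arm itself is held level. Cheeks: grey rings, 32 mm diameter, 6 mm thick, 8 mm holes, 16 mm apart (2 mm free each side of the knuckle). Open above and towards +x; straps slope down towards +x.
- elbow_cup (a point): Point on the inner face of the moulded cup that closes the gap between the elbow's cheeks behind (-x) and below; 15 mm behind elbow_holes, same axes. The cup curves round the hole axis at 15 mm radius, 1 mm more than the knuckle's, so a knuckle lowered a few mm out towards +x and then slid back is stopped about 1 mm past line-up.
- lower_arm (a joint): Angle of the lower arm (175 mm long) about its base pivot, rad; clamped at a different angle each time, -0.16 to 0.16. Positive leans the elbow towards elbow_holes' +x and slightly up. Friction of about 6 N m holds it: some 30 N at the elbow would shift it.
- meter: pH meter, fixed: white wedge-shaped housing, 200 mm (x) by 180 mm (y), up to about 85 mm high at its rear, keys facing the robot. Origin at the centre of its underside; x to its rear, y to its left. The foot of the electrode stand is at its right (-y) side; the elbow stands over the housing.
- beaker: Empty glass beaker, 60 mm diameter, 75 mm high, standing on the bench. Origin at the centre of its underside, z up. Leave alone.
- dish: White round dish, 72 mm diameter, 14 mm high, on the bench with the pivot pin in it. Origin at the centre of its underside. Leave alone.
- pivot_pin: Steel pivot pin, 38 mm long, 7 mm shank with tapered nose, 18 mm head, standing on its head in the dish. Origin at the underside of its head. Leave alone.
- wash_bottle: White wash bottle, 66 mm diameter, 190 mm high with its bent spout. Origin at the centre of its underside. Leave alone.

How it is judged:
By the outcome, as a careful person would: the job done as asked, in the order asked, and still so for the second after the job is handed in, while the arm keeps its last pose, push and grip.
It also fails if it takes over 48 s, if anything falls off the work surface, if the arm or the gripper's body presses on something with over 40 N, if the wrist force passes 120 N, or if a joint passes its speed limit or range.

### The arm

A 6-joint arm with a two-finger parallel gripper is mounted at the origin on the work surface. World frame = base frame: x ahead of the robot, y to its left, z up, the work surface at z = 0. Lengths are in m, angles in rad, forces in N, time in s.
With the tool pointing down it reaches from about 0.35 to 0.775 m from the base axis. Payload 7.3 kg.
Tool frame: the origin (TCP) lies midway between the tips of the shut fingers; the grasp point (between the pads) lies 19 mm behind it; z points along the fingers, x is the direction in which the jaws open and shut, and the axes are right-handed (so a half turn about z gives the same grasp; the last joint's range is limited). The gripper opens to 92 mm and grips with 3 to 60 N. Pads are 19 mm wide; open, the fingers measure 130 mm over their backs; the gripper's body (75 mm by 190 mm) begins 47 mm behind the grasp point.
Start: joints at [1.07, 0.342, 1.524, -0, 1.275, -0.146], TCP at [0.182, 0.492, 0.203] pointing down, gripper open.
Joint ranges: [-2.53, 2.53], [-0.77, 2.02], [0.04, 2.7], [-1, 4.14], [0.28, 2.66], [-3.11, 3.11]. Speed limits (rad/s): [2.57, 2.57, 3.14, 3.14, 3.14, 3.14].

### API

Orientations are given as [roll, pitch, yaw] about the fixed x, y, z axes, in that order (R = Rz(yaw) Ry(pitch) Rx(roll)).
In Python, from rig import monitor, capture, env gives the robot as it stands.
- The arm moves only by the tool servo_tool, never from a script. Its argument "commands" is a list of rows, each an object with "gripper": the closure, from -1 (fully open) to 1 (shut); "travel": the shift along the tool's x, y, z in m, a list of three; "turn": the turn about the tool's z in degrees. In form: [{"gripper": gripper, "travel": [tx, ty, tz], "turn": turn}, ...]. A call has exactly 10 rows; each row is the pose to reach, as a shift and turn from the pose commanded when the call began, along the tool's axes at that moment; what a row does not reach only later rows make up. A row lasts 1/12 s, in which the tool goes at most 41.7 mm and 7.16 degrees, less where a joint would pass 70% of its speed; a pose out of reach is approached as far as the arm can. A call with a gripper value outside its range is refused whole. The fingers move at their own pace and stop on an object; the grip force is fixed at half the most. Time passes only in rows, so rows that repeat a pose let the fingers close, or fill a call up. It gives the time, the measured TCP pose, the force and the opening at its end, in the units of the state.
- monitor.read_state(): the state, without advancing time (a new reading comes with each control period).
- capture(name): name is "scene" or "top"; returns a dict with "color" (480x640x3 uint8, red, green, blue), "intrinsics" (3x3 intrinsics, pixels), "dist_coeffs" ([k1, k2, p1, p2, k3] as OpenCV has them; the pictures are not rectified), "extrinsics" (4x4, takes a point from camera to world coordinates). Camera axes: x right, y down, z forward; pixel columns grow to the right and rows downward; lengths in m; the calibration is good to about 2 mm. A picture is of the moment at which its call begins. There is no depth.
- env.close_job(): hands the job in, once; it reports no verdict.
The state is a dict: "clock": time; "qpos": joint angles; "qvel": joint speeds; "joint_torque": joint torques, N m; "tcp_pos": TCP position; "tcp_rot": TCP orientation; "contact_force": force on the tool from outside, world axes, zero at the start; "torque": the same for the moment, N m; "gripper_width": opening from 0.0 (shut) to 1.0 (fully open).
Only numpy, scipy, OpenCV 4.12 (cv2) and the standard library are available. Lean on these libraries where they do the work, as an engineer would, in place of code of your own. Each camera call takes 0.05 s, during which the arm holds its last target. There are 200 camera calls.

## Working session

There is one attempt and no reset: what is moved stays moved. The work goes in short steps, Python scripts to look and compute and a tool call to move; the robot and the scene stay as the last step left them, time stands still between calls to the robot, and variables do not carry over. Pictures are saved under pics/ and viewed, about 8 in all and at most 12, crops included, and the job is handed in when it is done.

Besides the shell and the picture viewer there is one more tool, called after "Request:" by a JSON object that holds its "name" and its "arguments", one argument or row to a line. servo_tool: Moves the arm, as the interface text tells. Its arguments: {"type":"object","properties":{"commands":{"type":"array","items":{"type":"object","properties":{"gripper":{"type":"number"},"travel":{"type":"array","items":{"type":"number"}},"turn":{"type":"number"}}}}},"required":["commands"]}

```bash
ls; mkdir -p pics
python3 - <<'E'
from rig import monitor, capture, env
import cv2,numpy as np
s=monitor.read_state();print(s)
for n in("scene","top"):
    c=capture(n);cv2.imwrite(f"pics/{n}0.png",c["color"][...,::-1])
    print(n,c["intrinsics"],c["dist_coeffs"],c["extrinsics"])
E
```

```text
pics
{'clock': 0.0, 'qpos': array([ 1.07002332e+00,  3.42677000e-01,  1.52502754e+00, -2.41291474e-05,
        1.27536349e+00, -1.45983553e-01]), 'qvel': array([-0.00029399,  0.00177701, -0.0008861 ,  0.00122947,  0.00066984,
       -0.00076121]), 'joint_torque': array([-1.18357897e-03, -4.31240809e+01, -2.44220656e+01,  7.13118422e-02,
        5.60176594e-02, -8.52393305e-05]), 'tcp_pos': array([0.18214731, 0.49192251, 0.20196503]), 'tcp_rot': array([-3.14140086e+00,  1.46303987e-03,  1.21601406e+00]), 'contact_force': array([-0.26958383,  0.29623885, -0.07478704]), 'torque': array([-0.00947519,  0.01642593, -0.04295011]), 'gripper_width': 0.9992795324662189}
scene [[465.61873049   0.         327.15995177]
 [  0.         465.61873049 238.81256264]
 [  0.           0.           1.        ]] [-0.04808374  0.          0.          0.          0.        ] [[ 0.8313816   0.35643371 -0.42633278  0.95058314]
 [ 0.55561344 -0.51948265  0.64917754 -0.66147168]
 [ 0.00991628 -0.77659049 -0.62992768  0.67097049]
 [ 0.          0.          0.          1.        ]]
top [[526.56114595   0.         326.25882205]
 [  0.         526.56114595 243.50200228]
 [  0.           0.           1.        ]] [0.05481282 0.         0.         0.         0.        ] [[-0.01252969 -0.98842851  0.15116908  0.40922182]
 [-0.99981426  0.01017027 -0.01637093 -0.0949016 ]
 [ 0.01464406 -0.15134612 -0.98837235  1.26528648]
 [ 0.          0.          0.          1.        ]]
```

View pics/scene0.png

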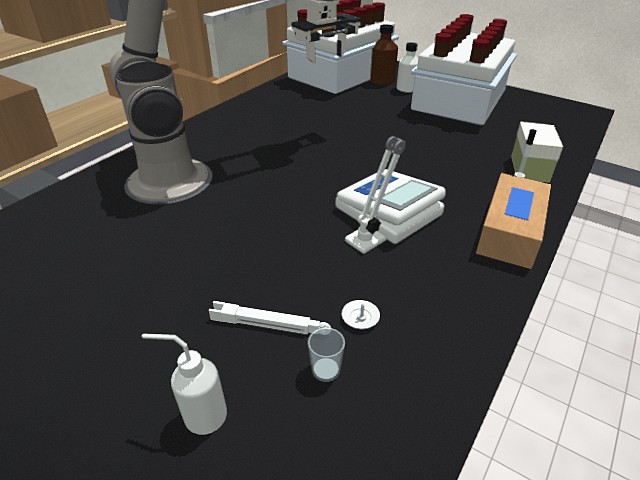

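View pics/top0.png

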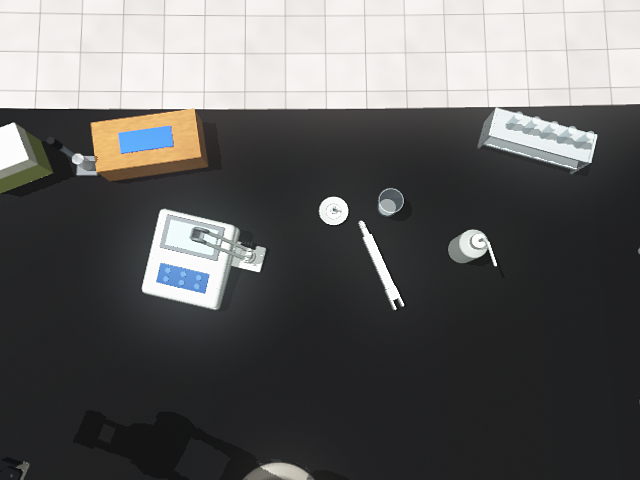

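The scene view shows the elbow at about (395,145), the foot at (363,240), and the loose arm from its knuckle (322,328) to its clip (215,312). In the top view the elbow is at about (197,236), the foot at (250,258), and the arm runs from (362,224) to (398,303). Next I'll view enlarged crops.

Run:
```python
import cv2,numpy as np
s=cv2.imread("pics/scene0.png");t=cv2.imread("pics/top0.png")
def cr(im,x,y,w,h,k): return cv2.resize(im[y:y+h,x:x+w],None,fx=k,fy=k,interpolation=cv2.INTER_CUBIC)
# 400x300 tiles
a=cr(s,335,130,80,60*2,5)[:600]      # 400x600: x/5+335, y/5+130
b=cr(t,180,215,100,75,4)              # 400x300
c=cr(t,340,214,80,100,3)              # 240x300
d=np.zeros((300,400,3),np.uint8); d[:,:240]=c
cv2.imwrite("pics/crops0.png",np.hstack([a,np.vstack([b,d])]))
```

```text
(no output)
```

View pics/crops0.png

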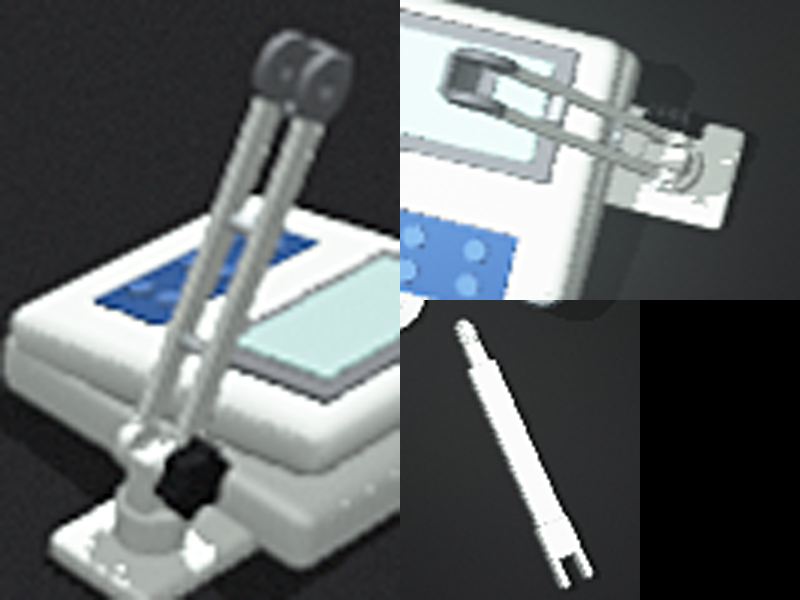

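Elbow cheeks are clear in both views: the scene pair is centred about (396,145) and the top pair about (197,234). I'll segment and triangulate.

```bash
cat > h.py <<'E'
import cv2,numpy as np
from rig import capture
def grab(n,save=None):
    c=capture(n)
    if save: cv2.imwrite(f"pics/{save}.png",c["color"][...,::-1])
    return c
def ray(c,p):
    u=cv2.undistortPoints(np.array(p,float).reshape(-1,1,2),c["intrinsics"],c["dist_coeffs"]).reshape(-1,2)
    E=c["extrinsics"];d=np.c_[u,np.ones(len(u))]@E[:3,:3].T
    return E[:3,3],d/np.linalg.norm(d,axis=1)[:,None]
def onz(c,p,z):
    o,d=ray(c,p);return o+d*((z-o[2])/d[:,2])[:,None]
def tri(c1,p1,c2,p2):
    o1,d1=ray(c1,p1);o2,d2=ray(c2,p2);r=[]
    for a,b in zip(d1,d2):
        t=np.linalg.lstsq(np.c_[a,-b],o2-o1,rcond=None)[0]
        A=o1+a*t[0];B=o2+b*t[1];r.append([*((A+B)/2),np.linalg.norm(A-B)])
    return np.array(r)
def proj(c,P):
    E=np.linalg.inv(c["extrinsics"])
    return cv2.projectPoints(np.array(P,float).reshape(-1,3),cv2.Rodrigues(E[:3,:3])[0],E[:3,3],c["intrinsics"],c["dist_coeffs"])[0].reshape(-1,2)
def blob(m,x0,y0,x1,y1):
    k=np.zeros_like(m);k[y0:y1,x0:x1]=m[y0:y1,x0:x1]
    cs,_=cv2.findContours(k,cv2.RETR_EXTERNAL,cv2.CHAIN_APPROX_NONE)
    return max(cs,key=cv2.contourArea).reshape(-1,2)
E
python3 - <<'E'
from h import *
s=grab("scene");t=grab("top")
np.set_printoptions(precision=4,suppress=True)
gs=s["color"].astype(int);gt=t["color"].astype(int)
bs=gs.max(2);bt=gt.max(2)
# loose arm
A=blob((bt>110).astype(np.uint8),350,214,415,315);r=cv2.minAreaRect(A)
print("top rect",r, cv2.boxPoints(r).tolist())
B=blob((bs>110).astype(np.uint8),205,296,333,340);q=cv2.minAreaRect(B);print("scene rect",q,cv2.boxPoints(q).tolist())
def ends(box):
    b=sorted([box[i] for i in range(4)],key=lambda p:0)
    e=[(np.linalg.norm(box[i]-box[(i+1)%4]),i) for i in range(4)];i=min(e)[1]
    return (box[i]+box[(i+1)%4])/2,(box[(i+2)%4]+box[(i+3)%4])/2
et=ends(cv2.boxPoints(r));es=ends(cv2.boxPoints(q));print(et,es)
et=sorted(et,key=lambda p:p[1]);es=sorted(es,key=lambda p:-p[0]) # knuckle first
print("tri knuckle,clip ends",tri(t,et,s,es))
W=onz(t,np.array(et),.02);d=W[1]-W[0];print("ends on z=.02",W,"len",np.linalg.norm(d),"yaw",np.degrees(np.arctan2(d[1],d[0])))
# elbow pixel dumps
print("scene elbow");print(bs[133:160,382:410])
print("top elbow");print(bt[222:248,186:216])
# blue keypad yaw
m=((gt[...,2]-gt[...,0])>60).astype(np.uint8);K=blob(m,140,240,230,310);k=cv2.boxPoints(cv2.minAreaRect(K));print("keypad",onz(t,k,.06))
E
```

```text
top rect ((379.3556823730469, 264.17529296875), (95.6456069946289, 11.676482200622559), 66.03751373291016) [[354.59796142578125, 222.8453826904297], [365.26806640625, 218.10313415527344], [404.1134033203125, 305.50518798828125], [393.44329833984375, 310.2474365234375]]
scene rect ((270.3409423828125, 320.2869873046875), (124.72238159179688, 21.762027740478516), 11.427101135253906) [[207.0601348876953, 318.59722900390625], [211.3716583251953, 297.2666015625], [333.62176513671875, 321.97674560546875], [329.31024169921875, 343.307373046875]]
(array([359.933 , 220.4743], dtype=float32), array([398.7784, 307.8763], dtype=float32)) (array([209.2159, 307.9319], dtype=float32), array([331.466 , 332.6421], dtype=float32))
tri knuckle,clip ends [[ 0.6578 -0.1982  0.0073  0.0008]
 [ 0.4435 -0.2856  0.0201  0.0043]]
ends on z=.02 [[ 0.655  -0.1974  0.02  ]
 [ 0.445  -0.284   0.02  ]] len 0.2271916563949078 yaw -157.59863029055748
scene elbow
[[ 43  40  42  41  40  41  40  41  37  40  41  37  40  39  42  38  40  42
   45  38  44  41  42  41  41  38  38  44]
 [ 40  41  42  38  40  42  43  41  39  
[... 5668 characters left out ...]
 252 253 254 255 255 255 255 245 179 117 117
  104  90 143 164 160 160 174 227 254 255 255 244]
 [252 251 252 252 252 252 252 252 252 252 252 253 253 254 255 255 255 221
  139 127 151 161 164 162 160 162 182 210 206 190]
 [252 252 252 252 252 252 251 252 251 252 251 252 252 252 252 253 255 255
  255 255 221 145 136 163 168 163 160 158 161 160]
 [252 252 252 251 252 251 251 252 252 251 251 252 251 252 252 252 252 252
  253 254 255 254 220 150 131 146 161 164 163 162]
 [252 252 252 252 252 252 252 251 251 251 251 252 252 251 251 251 252 252
  252 252 253 254 255 255 255 223 147 131 160 171]]
keypad [[0.5102 0.2732 0.06  ]
 [0.5543 0.2645 0.06  ]
 [0.5263 0.1537 0.06  ]
 [0.4824 0.1631 0.06  ]]
```

Run:
```python
from h import *
np.set_printoptions(precision=4,suppress=True)
s=grab("scene");t=grab("top")
sp=[394.8,146.0];tp=[198.3,234.5]
P=tri(t,[tp],s,[sp]);print("elbow",P)
# strap midline -> 3D direction
_,a=ray(s,[[391.6,154.5],[370.6,210]]);_,b=ray(t,[[210,238.75],[240,251.5]])
d=np.cross(np.cross(*a),np.cross(*b));d/=np.linalg.norm(d);d*=-np.sign(d[2]);print("strap dir",d,"yaw",np.degrees(np.arctan2(d[1],d[0])))
# two cheeks holes
c=P[0,:3]
for yaw in(-104.2,):
    y=np.radians(yaw);ex=np.array([np.cos(y),np.sin(y),0]);ey=np.array([-ex[1],ex[0],0])
    print("holes scene",proj(s,[c-.008*ey,c+.014*ey]))
    print("top cheek tops (mid thickness) & back edges",proj(t,[c+.011*ey+[0,0,.016],c-.011*ey+[0,0,.016],c+.011*ey-.016*ex,c-.011*ey-.016*ex]))
# beam in top: rows of mask centre-line, top-view edges
m=(t["color"].max(2)>110).astype(np.uint8);g=(s["color"].max(2)>110).astype(np.uint8)
A=blob(m,350,214,415,315);k=np.zeros_like(m);cv2.drawContours(k,[A.reshape(-1,1,2)],-1,1,-1)
ys,xs=np.nonzero(k)
L=np.array([[xs[ys==r].min(),xs[ys==r].max(),r] for r in range(ys.min(),ys.max()+1)]);print(L[::3].tolist(), L[0],L[-1])
B=blob(g,205,296,333,340);print("scene arm extremes",B[B[:,0].argmax()],B[B[:,0].argmin()],B[B[:,1].argmax()])
# dish, beaker rough
print("dish",onz(t,[[333,211]],.01),"beaker",onz(t,[[390,202]],.04))
```

```text
elbow [[0.5892 0.1435 0.2152 0.0037]]
strap dir [-0.1011 -0.384  -0.9178] yaw -104.75512486631953
holes scene [[392.7976 144.4355]
 [400.8124 148.2545]]
top cheek tops (mid thickness) & back edges [[198.5014 228.6161]
 [195.4854 239.2666]
 [192.555  228.1916]
 [189.5642 238.6815]]
[[361, 361, 220], [358, 364, 223], [360, 365, 226], [361, 367, 229], [362, 368, 232], [364, 371, 235], [363, 373, 238], [364, 374, 241], [365, 375, 244], [367, 377, 247], [368, 378, 250], [369, 379, 253], [371, 381, 256], [372, 382, 259], [373, 383, 262], [375, 385, 265], [376, 386, 268], [377, 387, 271], [379, 389, 274], [380, 390, 277], [381, 391, 280], [383, 393, 283], [384, 395, 286], [386, 396, 289], [386, 398, 292], [387, 399, 295], [389, 400, 298], [390, 402, 301], [391, 403, 304], [392, 395, 307]] [361 361 220] [393 395 309]
scene arm extremes [332 330] [209 309] [308 339]
dish [[ 0.6811 -0.1331  0.01  ]] beaker [[ 0.6952 -0.2685  0.04  ]]
```

Request:
{"name": "servo_tool", "arguments": {
  "commands": [
    {"gripper": -1, "travel": [-0.028, 0.03, -0.02], "turn": 6.8},
    {"gripper": -1, "travel": [-0.056, 0.06, -0.03], "turn": 13.6},
    {"gripper": -1, "travel": [-0.083, 0.09, -0.04], "turn": 20.4},
    {"gripper": -1, "travel": [-0.111, 0.12, -0.047], "turn": 27.2},
    {"gripper": -1, "travel": [-0.139, 0.15, -0.047], "turn": 34},
    {"gripper": -1, "travel": [-0.167, 0.18, -0.047], "turn": 40.8},
    {"gripper": -1, "travel": [-0.194, 0.21, -0.047], "turn": 47.6},
    {"gripper": -1, "travel": [-0.222, 0.24, -0.047], "turn": 54.4},
    {"gripper": -1, "travel": [-0.25, 0.27, -0.047], "turn": 61.2},
    {"gripper": -1, "travel": [-0.278, 0.3, -0.047], "turn": 68}
  ]
}}

```text
clock: 1.13
tcp_pos: [0.3675, 0.1255, 0.2499]
tcp_rot: [-3.141, -0.001, 0.023]
contact_force: [1.2, 1.6, -0.8]
gripper_width: 0.999
```

```bash
cat > mv.py <<'E'
import sys,numpy as np
from rig import monitor
from scipy.spatial.transform import Rotation as R
s=monitor.read_state();p=s["tcp_pos"];r=s["tcp_rot"]
def go(P,yaw):
    M=R.from_euler("xyz",r).as_matrix()
    print("now",p.round(4),"rot",np.degrees(r).round(2),"t",round(s["clock"],2),"F",s["contact_force"].round(2),"T",s["torque"].round(3),"w",round(s["gripper_width"],3))
    print("travel",(M.T@(np.array(P)-p)).round(4),"turn",round((np.degrees(r[2])-yaw+180)%360-180,2))
if __name__=="__main__":
    a=[float(x) for x in sys.argv[1:]];go(a[:3],a[3])
E
python3 mv.py .555 -.2386 .12 -67.6
```

```text
now [0.3675 0.1255 0.2499] rot [-1.7998e+02 -5.0000e-02  1.3400e+00] t 1.13 F [ 1.19  1.6  -0.81] T [-0.046 -0.028 -0.037] w 0.999
travel [0.1788 0.3684 0.13  ] turn 68.94
```

Request:
{"name": "servo_tool", "arguments": {
  "commands": [
    {"gripper": -1, "travel": [0.018, 0.037, 0], "turn": 6.9},
    {"gripper": -1, "travel": [0.036, 0.074, 0], "turn": 13.8},
    {"gripper": -1, "travel": [0.054, 0.11, 0.005], "turn": 20.7},
    {"gripper": -1, "travel": [0.072, 0.147, 0.01], "turn": 27.6},
    {"gripper": -1, "travel": [0.09, 0.184, 0.02], "turn": 34.5},
    {"gripper": -1, "travel": [0.107, 0.221, 0.03], "turn": 41.4},
    {"gripper": -1, "travel": [0.125, 0.258, 0.045], "turn": 48.3},
    {"gripper": -1, "travel": [0.143, 0.295, 0.06], "turn": 55.2},
    {"gripper": -1, "travel": [0.161, 0.332, 0.075], "turn": 62.1},
    {"gripper": -1, "travel": [0.179, 0.368, 0.09], "turn": 69}
  ]
}}

```text
clock: 1.97
tcp_pos: [0.5534, -0.23, 0.1618]
tcp_rot: [-3.142, 0.0, -1.181]
contact_force: [-0.0, 0.4, -0.1]
gripper_width: 0.998
```

```bash
python3 mv.py .555 -.2386 .004 -67.6; python3 -c "
from h import *
s=grab('scene');t=grab('top')
a=s['color'][250:400,190:390,::-1];b=t['color'][180:330,300:500,::-1]
cv2.imwrite('pics/pick.png',cv2.resize(np.hstack([a,b]),None,fx=2,fy=2,interpolation=cv2.INTER_CUBIC))"
```

```text
now [ 0.5534 -0.23    0.1618] rot [-1.800e+02  1.000e-02 -6.769e+01] t 1.97 F [-0.02  0.39 -0.13] T [-0.128  0.128  0.037] w 0.998
travel [0.0085 0.0018 0.1577] turn -0.09
```

View pics/pick.png

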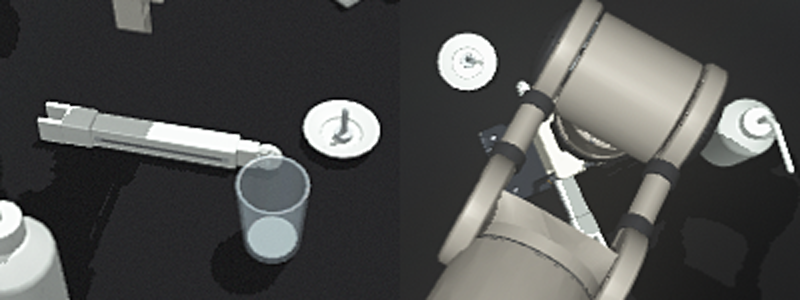

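The wrist is over the beam, which lies clear of beaker, dish and bottle. Going down now.

Request:
{"name": "servo_tool", "arguments": {
  "commands": [
    {"gripper": -1, "travel": [0, 0, 0.02], "turn": 0},
    {"gripper": -1, "travel": [0, 0, 0.045], "turn": 0},
    {"gripper": -1, "travel": [0, 0, 0.07], "turn": 0},
    {"gripper": -1, "travel": [0, 0, 0.095], "turn": 0},
    {"gripper": -1, "travel": [0, 0, 0.115], "turn": 0},
    {"gripper": -1, "travel": [0, 0, 0.13], "turn": 0},
    {"gripper": -1, "travel": [0, 0, 0.14], "turn": 0},
    {"gripper": -1, "travel": [0, 0, 0.145], "turn": 0},
    {"gripper": -1, "travel": [0, 0, 0.145], "turn": 0},
    {"gripper": -1, "travel": [0, 0, 0.145], "turn": 0}
  ]
}}

```text
clock: 2.9
tcp_pos: [0.5534, -0.2282, 0.0183]
tcp_rot: [-3.141, -0.001, -1.175]
contact_force: [-0.6, -0.3, -0.2]
gripper_width: 1.001
```

```bash
python3 mv.py .555 -.2386 .004 -67.6
```

```text
now [ 0.5534 -0.2282  0.0183] rot [-1.7995e+02 -4.0000e-02 -6.7310e+01] t 2.9 F [-0.55 -0.34 -0.22] T [-0.035  0.153  0.049] w 1.001
travel [0.0102 0.0026 0.0143] turn 0.29
```

Request:
{"name": "servo_tool", "arguments": {
  "commands": [
    {"gripper": -1, "travel": [0.005, 0.001, 0.005], "turn": 0.3},
    {"gripper": -1, "travel": [0.01, 0.003, 0.01], "turn": 0.3},
    {"gripper": -1, "travel": [0.01, 0.003, 0.014], "turn": 0.3},
    {"gripper": -1, "travel": [0.01, 0.003, 0.014], "turn": 0.3},
    {"gripper": 1, "travel": [0.01, 0.003, 0.014], "turn": 0.3},
    {"gripper": 1, "travel": [0.01, 0.003, 0.014], "turn": 0.3},
    {"gripper": 1, "travel": [0.01, 0.003, 0.014], "turn": 0.3},
    {"gripper": 1, "travel": [0.01, 0.003, 0.014], "turn": 0.3},
    {"gripper": 1, "travel": [0.01, 0.003, 0.014], "turn": 0.3},
    {"gripper": 1, "travel": [0.01, 0.003, 0.014], "turn": 0.3}
  ]
}}

```text
clock: 3.73
tcp_pos: [0.5541, -0.2384, 0.0037]
tcp_rot: [-3.141, -0.0, -1.18]
contact_force: [0.2, -0.4, 0.5]
gripper_width: 0.618
```

Request:
{"name": "servo_tool", "arguments": {
  "commands": [
    {"gripper": 1, "travel": [0, 0, 0], "turn": 0},
    {"gripper": 1, "travel": [0, 0, 0], "turn": 0},
    {"gripper": 1, "travel": [0, 0, 0], "turn": 0},
    {"gripper": 1, "travel": [0, 0, -0.01], "turn": 0},
    {"gripper": 1, "travel": [0, 0, -0.03], "turn": 0},
    {"gripper": 1, "travel": [0, 0, -0.06], "turn": 0},
    {"gripper": 1, "travel": [0, 0, -0.09], "turn": 0},
    {"gripper": 1, "travel": [0, 0, -0.12], "turn": 0},
    {"gripper": 1, "travel": [0, 0, -0.15], "turn": 0},
    {"gripper": 1, "travel": [0, 0, -0.18], "turn": 0}
  ]
}}

```text
clock: 4.57
tcp_pos: [0.5538, -0.2383, 0.1861]
tcp_rot: [-3.141, -0.001, -1.18]
contact_force: [0.1, -0.3, 0.1]
gripper_width: 0.004
```

```bash
python3 mv.py .565 .0515 .29 -14.5
```

```text
now [ 0.5538 -0.2383  0.1861] rot [-1.7997e+02 -3.0000e-02 -6.7630e+01] t 4.57 F [ 0.09 -0.33  0.13] T [-0.114  0.098  0.009] w 0.004
travel [-0.2637 -0.1207 -0.104 ] turn -53.13
```

The fingers are slower than I allowed for, so I lifted before they had closed. I'll check that the arm hasn't moved, then redo the grasp.

Request:
{"name": "servo_tool", "arguments": {
  "commands": [
    {"gripper": -1, "travel": [0, 0, 0], "turn": 0},
    {"gripper": -1, "travel": [0, 0, 0], "turn": 0},
    {"gripper": -1, "travel": [0, 0, 0], "turn": 0},
    {"gripper": -1, "travel": [0, 0, 0], "turn": 0},
    {"gripper": -1, "travel": [0, 0, 0], "turn": 0},
    {"gripper": -1, "travel": [0, 0, 0], "turn": 0},
    {"gripper": -1, "travel": [0, 0, 0], "turn": 0},
    {"gripper": -1, "travel": [0, 0, 0], "turn": 0},
    {"gripper": -1, "travel": [0, 0, 0], "turn": 0},
    {"gripper": -1, "travel": [0, 0, 0], "turn": 0}
  ]
}}

```text
clock: 5.4
tcp_pos: [0.554, -0.2384, 0.1835]
tcp_rot: [3.142, 0.0, -1.18]
contact_force: [0.8, -0.2, -0.2]
gripper_width: 0.675
```

```bash
python3 -c "
from h import *
s=grab('scene','pick2')
a=cv2.imread('pics/scene0.png')
for im in (a,s['color'][...,::-1]):
    B=blob((im.max(2)>85).astype(np.uint8),205,296,333,341);print(cv2.minAreaRect(B),B[B[:,0].argmax()],B[B[:,0].argmin()])
cv2.imwrite('pics/pick2c.png',cv2.resize(np.hstack([a[250:400,190:390],s['color'][250:400,190:390,::-1]]),None,fx=2,fy=2))
"; python3 mv.py .555 -.2386 .004 -67.6
```

```text
((271.22979736328125, 320.5701599121094), (126.96647644042969, 22.704544067382812), 12.011479377746582) [332 340] [209 308]
((271.22979736328125, 320.5701599121094), (126.96647644042969, 22.704544067382812), 12.011479377746582) [332 340] [209 308]
now [ 0.554  -0.2385  0.1835] rot [ 1.800e+02  1.000e-02 -6.763e+01] t 5.45 F [-0.75  0.01  0.63] T [-0.097  0.18   0.011] w 0.725
travel [ 0.0005 -0.0008  0.1795] turn -0.03
```

View pics/pick2c.png

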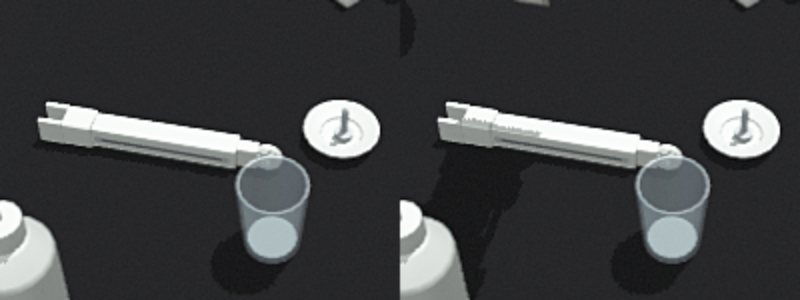

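The arm lies exactly where it was. Going down again and closing for over a second before lifting.

Request:
{"name": "servo_tool", "arguments": {
  "commands": [
    {"gripper": -1, "travel": [0, 0, 0.02], "turn": 0},
    {"gripper": -1, "travel": [0, 0, 0.045], "turn": 0},
    {"gripper": -1, "travel": [0, 0, 0.07], "turn": 0},
    {"gripper": -1, "travel": [0, 0, 0.095], "turn": 0},
    {"gripper": -1, "travel": [0, 0, 0.12], "turn": 0},
    {"gripper": -1, "travel": [0, 0, 0.14], "turn": 0},
    {"gripper": -1, "travel": [0, 0, 0.155], "turn": 0},
    {"gripper": -1, "travel": [0, 0, 0.165], "turn": 0},
    {"gripper": -1, "travel": [0, 0, 0.175], "turn": 0},
    {"gripper": -1, "travel": [0, 0, 0.18], "turn": 0}
  ]
}}

```text
clock: 6.28
tcp_pos: [0.5539, -0.2384, 0.0027]
tcp_rot: [3.141, 0.001, -1.18]
contact_force: [0.9, 0.8, -0.1]
gripper_width: 1.001
```

Request:
{"name": "servo_tool", "arguments": {
  "commands": [
    {"gripper": 1, "travel": [0, 0, 0], "turn": 0},
    {"gripper": 1, "travel": [0, 0, 0], "turn": 0},
    {"gripper": 1, "travel": [0, 0, 0], "turn": 0},
    {"gripper": 1, "travel": [0, 0, 0], "turn": 0},
    {"gripper": 1, "travel": [0, 0, 0], "turn": 0},
    {"gripper": 1, "travel": [0, 0, 0], "turn": 0},
    {"gripper": 1, "travel": [0, 0, 0], "turn": 0},
    {"gripper": 1, "travel": [0, 0, 0], "turn": 0},
    {"gripper": 1, "travel": [0, 0, 0], "turn": 0},
    {"gripper": 1, "travel": [0, 0, 0], "turn": 0}
  ]
}}

```text
clock: 7.12
tcp_pos: [0.554, -0.2385, 0.0036]
tcp_rot: [-3.142, 0.0, -1.18]
contact_force: [-0.0, -0.2, 0.1]
gripper_width: 0.323
```

Request:
{"name": "servo_tool", "arguments": {
  "commands": [
    {"gripper": 1, "travel": [0, 0, 0], "turn": 0},
    {"gripper": 1, "travel": [0, 0, 0], "turn": 0},
    {"gripper": 1, "travel": [0, 0, 0], "turn": 0},
    {"gripper": 1, "travel": [0, 0, 0], "turn": 0},
    {"gripper": 1, "travel": [0, 0, 0], "turn": 0},
    {"gripper": 1, "travel": [0, 0, 0], "turn": 0},
    {"gripper": 1, "travel": [0, 0, 0], "turn": 0},
    {"gripper": 1, "travel": [0, 0, -0.002], "turn": 0},
    {"gripper": 1, "travel": [0, 0, -0.004], "turn": 0},
    {"gripper": 1, "travel": [0, 0, -0.006], "turn": 0}
  ]
}}

```text
clock: 7.95
tcp_pos: [0.5541, -0.2385, 0.0098]
tcp_rot: [-3.141, 0.0, -1.18]
contact_force: [-0.3, -0.1, 0.6]
gripper_width: 0.006
```

```bash
python3 -c "
from h import *
s=grab('scene');t=grab('top')
print(proj(s,[.554,-.2385,.004]),proj(t,[.554,-.2385,.004]))
a=s['color'][250:400,190:390,::-1];b=t['color'][180:330,300:500,::-1]
cv2.imwrite('pics/pick3.png',cv2.resize(np.hstack([a,b]),None,fx=2,fy=2,interpolation=cv2.INTER_CUBIC))"
```

```text
[[272.66943903 323.18652438]] [[377.37119852 262.70842432]]
```

View pics/pick3.png

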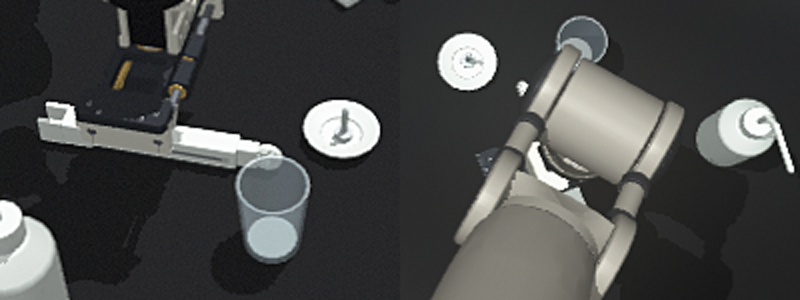

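Request:
{"name": "servo_tool", "arguments": {
  "commands": [
    {"gripper": 1, "travel": [0, 0, -0.005], "turn": 0},
    {"gripper": 1, "travel": [0, 0, -0.01], "turn": 0},
    {"gripper": 1, "travel": [0, 0, -0.02], "turn": 0},
    {"gripper": 1, "travel": [0, 0, -0.03], "turn": 0},
    {"gripper": 1, "travel": [0, 0, -0.04], "turn": 0},
    {"gripper": 1, "travel": [0, 0, -0.05], "turn": 0},
    {"gripper": 1, "travel": [0, 0, -0.06], "turn": 0},
    {"gripper": 1, "travel": [0, 0, -0.07], "turn": 0},
    {"gripper": 1, "travel": [0, 0, -0.08], "turn": 0},
    {"gripper": 1, "travel": [0, 0, -0.08], "turn": 0}
  ]
}}

```text
clock: 8.88
tcp_pos: [0.5552, -0.2391, 0.0922]
tcp_rot: [-3.139, -0.003, -1.18]
contact_force: [0.5, -0.8, 0.3]
gripper_width: 0.01
```

```bash
python3 mv.py .555 -.2386 .12 -67.6; python3 -c "
from h import *
s=grab('scene');t=grab('top')
a=s['color'][200:350,190:390,::-1];b=t['color'][180:330,300:500,::-1]
cv2.imwrite('pics/pick4.png',cv2.resize(np.hstack([a,b]),None,fx=2,fy=2,interpolation=cv2.INTER_CUBIC))"
```

```text
now [ 0.5552 -0.2391  0.0922] rot [-179.85   -0.18  -67.63] t 8.88 F [ 0.47 -0.85  0.27] T [-0.157  0.074 -0.016] w 0.01
travel [-0.0005 -0.     -0.0278] turn -0.03
```

View pics/pick4.png

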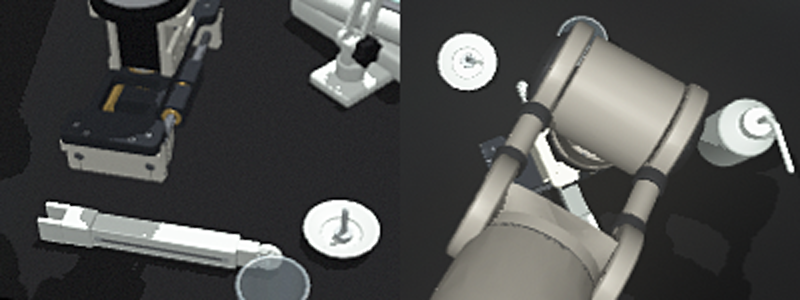

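```bash
python3 -c "
from h import *
s=grab('scene')
ex=np.array([.38,-.925,0]);ey=np.array([-.925,-.38,0]);c=np.array([.555,-.239,0])
for n,z in (('body bottom',.158),('tip',.092)):
  for a,b in ((.095,.0375),(.095,-.0375),(0,0),(.065,0),(.046,0)):
    P=c+a*ex+b*ey+[0,0,z];print(n,a,b,(proj(s,P)[0]-[190,200])*2)
P=np.array([.1823,.4919,.202]) 
"
python3 -c "
import cv2,numpy as np
a=cv2.imread('pics/scene0.png')
cv2.imwrite('pics/grip.png',cv2.resize(a[0:70,285:400],None,fx=6,fy=6,interpolation=cv2.INTER_CUBIC))"
```

```text
body bottom 0.095 0.0375 [ 68.78160477 199.05651642]
body bottom 0.095 -0.0375 [164.48742414 214.59838665]
body bottom 0 0 [153.79519979 123.65807951]
body bottom 0.065 0 [128.86405577 178.74967334]
body bottom 0.046 0 [136.4909476  161.88655562]
tip 0.095 0.0375 [ 79.63914619 256.34431381]
tip 0.095 -0.0375 [170.01596459 271.90369122]
tip 0 0 [159.29143215 180.29325489]
tip 0.065 0 [136.13787851 235.94458972]
tip 0.046 0 [143.2018015  218.95834129]
```

View pics/grip.png

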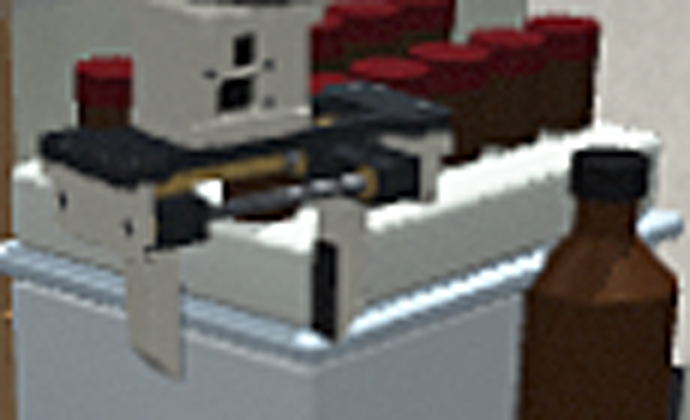

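```bash
python3 -c "
from h import *
s=grab('scene')
c=np.array([.1821,.4919,.202]);ex=np.array([.3474,.9377,0]);ey=np.array([.9377,-.3474,0])
for a in(-.046,0,.046):
  for z in (0,.019,.066): print(a,z,((proj(s,c+a*ex+[0,0,z])[0]-[285,0])*6).round(0))
"
python3 -c "
from rig import monitor;s=monitor.read_state();print(s)"
```

```text
-0.046 0 [171. 421.]
-0.046 0.019 [170. 382.]
-0.046 0.066 [170. 283.]
0 0 [247. 403.]
0 0.019 [248. 365.]
0 0.066 [249. 267.]
0.046 0 [322. 386.]
0.046 0.019 [323. 348.]
0.046 0.066 [325. 251.]
{'clock': 9.0833, 'qpos': array([-5.33476247e-01,  5.87689069e-01,  1.45199342e+00,  9.47161781e-05,
        1.10320487e+00,  6.46812965e-01]), 'qvel': array([-0.00124576,  0.00855188,  0.00515007, -0.00018096, -0.00167249,
        0.00052839]), 'joint_torque': array([ 1.03913309e-02, -5.37494159e+01, -2.25791019e+01,  7.93221197e-02,
       -2.42325239e-02,  3.22925589e-04]), 'tcp_pos': array([ 0.55362609, -0.23820642,  0.08897125]), 'tcp_rot': array([ 3.14087983e+00,  1.08410894e-03, -1.18033234e+00]), 'contact_force': array([ 0.54752078, -1.14997688,  0.68195781]), 'torque': array([-0.03685629,  0.15550106,  0.04062316]), 'gripper_width': 0.004997114251814624}
```

Projecting the reported TCP at the start pose puts the fingertips about 22 mm lower than the picture shows them (crop y about 421 and 386 predicted, about 377 and 335 seen). So the real tips sit about 22 mm above the reported TCP, and they closed just above the beam. I'll go lower, feeling for the bench.

Request:
{"name": "servo_tool", "arguments": {
  "commands": [
    {"gripper": -0.2, "travel": [0, 0, 0], "turn": 0},
    {"gripper": -0.2, "travel": [0, 0, 0], "turn": 0},
    {"gripper": -0.2, "travel": [0, 0, 0], "turn": 0},
    {"gripper": -0.2, "travel": [0, 0, 0.01], "turn": 0},
    {"gripper": -0.2, "travel": [0, 0, 0.02], "turn": 0},
    {"gripper": -0.2, "travel": [0, 0, 0.03], "turn": 0},
    {"gripper": -0.2, "travel": [0, 0, 0.04], "turn": 0},
    {"gripper": -0.2, "travel": [0, 0, 0.05], "turn": 0},
    {"gripper": -0.2, "travel": [0, 0, 0.055], "turn": 0},
    {"gripper": -0.2, "travel": [0, 0, 0.06], "turn": 0}
  ]
}}

```text
clock: 9.92
tcp_pos: [0.5537, -0.2383, 0.0284]
tcp_rot: [3.141, 0.001, -1.18]
contact_force: [-0.2, -0.6, -0.3]
gripper_width: 0.597
```

Request:
{"name": "servo_tool", "arguments": {
  "commands": [
    {"gripper": -0.2, "travel": [0, 0, 0.005], "turn": 0},
    {"gripper": -0.2, "travel": [0, 0, 0.01], "turn": 0},
    {"gripper": -0.2, "travel": [0, 0, 0.015], "turn": 0},
    {"gripper": -0.2, "travel": [0, 0, 0.02], "turn": 0},
    {"gripper": -0.2, "travel": [0, 0, 0.024], "turn": 0},
    {"gripper": -0.2, "travel": [0, 0, 0.028], "turn": 0},
    {"gripper": -0.2, "travel": [0, 0, 0.031], "turn": 0},
    {"gripper": -0.2, "travel": [0, 0, 0.034], "turn": 0},
    {"gripper": -0.2, "travel": [0, 0, 0.034], "turn": 0},
    {"gripper": -0.2, "travel": [0, 0, 0.034], "turn": 0}
  ]
}}

```text
clock: 10.75
tcp_pos: [0.554, -0.2384, -0.0045]
tcp_rot: [3.142, 0.0, -1.18]
contact_force: [0.1, -0.3, -0.8]
gripper_width: 0.601
```

Reported z is −4.5 mm and there is no contact, which confirms the offset. Going lower in small steps.

Request:
{"name": "servo_tool", "arguments": {
  "commands": [
    {"gripper": -0.2, "travel": [0, 0, 0.002], "turn": 0},
    {"gripper": -0.2, "travel": [0, 0, 0.004], "turn": 0},
    {"gripper": -0.2, "travel": [0, 0, 0.006], "turn": 0},
    {"gripper": -0.2, "travel": [0, 0, 0.008], "turn": 0},
    {"gripper": -0.2, "travel": [0, 0, 0.009], "turn": 0},
    {"gripper": -0.2, "travel": [0, 0, 0.01], "turn": 0},
    {"gripper": -0.2, "travel": [0, 0, 0.01], "turn": 0},
    {"gripper": -0.2, "travel": [0, 0, 0.01], "turn": 0},
    {"gripper": -0.2, "travel": [0, 0, 0.01], "turn": 0},
    {"gripper": -0.2, "travel": [0, 0, 0.01], "turn": 0}
  ]
}}

```text
clock: 11.58
tcp_pos: [0.5541, -0.2385, -0.0143]
tcp_rot: [-3.141, -0.0, -1.18]
contact_force: [-0.3, 0.2, 0.1]
gripper_width: 0.6
```

```bash
python3 mv.py .554 -.2384 -.0185 -67.6; python3 -c "
from h import *
s=grab('scene','low')"
```

```text
now [ 0.5541 -0.2385 -0.0143] rot [-1.7999e+02 -1.0000e-02 -6.7630e+01] t 11.58 F [-0.31  0.2   0.12] T [-0.077  0.142  0.028] w 0.6
travel [-0.0002  0.0001  0.0042] turn -0.03
```

Request:
{"name": "servo_tool", "arguments": {
  "commands": [
    {"gripper": -0.2, "travel": [0, 0, 0.001], "turn": 0},
    {"gripper": -0.2, "travel": [0, 0, 0.002], "turn": 0},
    {"gripper": -0.2, "travel": [0, 0, 0.003], "turn": 0},
    {"gripper": 1, "travel": [0, 0, 0.003], "turn": 0},
    {"gripper": 1, "travel": [0, 0, 0.003], "turn": 0},
    {"gripper": 1, "travel": [0, 0, 0.003], "turn": 0},
    {"gripper": 1, "travel": [0, 0, 0.003], "turn": 0},
    {"gripper": 1, "travel": [0, 0, 0.003], "turn": 0},
    {"gripper": 1, "travel": [0, 0, 0.003], "turn": 0},
    {"gripper": 1, "travel": [0, 0, 0.003], "turn": 0}
  ]
}}

```text
clock: 12.47
tcp_pos: [0.5542, -0.2386, -0.0173]
tcp_rot: [-3.141, -0.0, -1.18]
contact_force: [0.7, -0.4, -0.6]
gripper_width: 0.239
```

Request:
{"name": "servo_tool", "arguments": {
  "commands": [
    {"gripper": 1, "travel": [0, 0, 0], "turn": 0},
    {"gripper": 1, "travel": [0, 0, 0], "turn": 0},
    {"gripper": 1, "travel": [0, 0, 0], "turn": 0},
    {"gripper": 1, "travel": [0, 0, 0], "turn": 0},
    {"gripper": 1, "travel": [0, 0, 0], "turn": 0},
    {"gripper": 1, "travel": [0, 0, 0], "turn": 0},
    {"gripper": 1, "travel": [0, 0, 0], "turn": 0},
    {"gripper": 1, "travel": [0, 0, 0], "turn": 0},
    {"gripper": 1, "travel": [0, 0, 0], "turn": 0},
    {"gripper": 1, "travel": [0, 0, 0], "turn": 0}
  ]
}}

```text
clock: 13.3
tcp_pos: [0.5542, -0.2386, -0.0173]
tcp_rot: [-3.141, -0.0, -1.18]
contact_force: [1.7, -0.7, 0.6]
gripper_width: 0.237
```

Gripped at 0.237 × 92 = 22 mm, the beam's width. Lifting.

Request:
{"name": "servo_tool", "arguments": {
  "commands": [
    {"gripper": 1, "travel": [0, 0, -0.004], "turn": 0},
    {"gripper": 1, "travel": [0, 0, -0.015], "turn": 0},
    {"gripper": 1, "travel": [0, 0, -0.04], "turn": 0},
    {"gripper": 1, "travel": [0, 0, -0.07], "turn": 0},
    {"gripper": 1, "travel": [0, 0, -0.105], "turn": 0},
    {"gripper": 1, "travel": [0, 0, -0.14], "turn": 0},
    {"gripper": 1, "travel": [0, 0, -0.175], "turn": 0},
    {"gripper": 1, "travel": [0, 0, -0.21], "turn": 0},
    {"gripper": 1, "travel": [0, 0, -0.24], "turn": 0},
    {"gripper": 1, "travel": [0, 0, -0.262], "turn": 0}
  ]
}}

```text
clock: 14.13
tcp_pos: [0.5542, -0.2383, 0.2489]
tcp_rot: [-3.139, -0.003, -1.18]
contact_force: [0.1, -1.6, -0.5]
gripper_width: 0.236
```

```bash
python3 mv.py .565 .0515 .245 -14.5
```

```text
now [ 0.5542 -0.2383  0.2489] rot [-1.7986e+02 -1.6000e-01 -6.7620e+01] t 14.13 F [ 0.13 -1.57 -0.47] T [-0.101  0.107  0.03 ] w 0.236
travel [-0.2639 -0.1204  0.0034] turn -53.12
```

Request:
{"name": "servo_tool", "arguments": {
  "commands": [
    {"gripper": 1, "travel": [-0.02, -0.009, 0], "turn": -5},
    {"gripper": 1, "travel": [-0.05, -0.022, 0], "turn": -11},
    {"gripper": 1, "travel": [-0.08, -0.035, 0], "turn": -17},
    {"gripper": 1, "travel": [-0.11, -0.048, 0], "turn": -23},
    {"gripper": 1, "travel": [-0.14, -0.061, 0], "turn": -29},
    {"gripper": 1, "travel": [-0.17, -0.075, 0], "turn": -35},
    {"gripper": 1, "travel": [-0.2, -0.088, 0], "turn": -41},
    {"gripper": 1, "travel": [-0.225, -0.099, 0], "turn": -47},
    {"gripper": 1, "travel": [-0.24, -0.106, 0], "turn": -51},
    {"gripper": 1, "travel": [-0.248, -0.109, 0], "turn": -53.1}
  ]
}}

```text
clock: 14.97
tcp_pos: [0.5598, 0.0349, 0.2453]
tcp_rot: [-3.141, 0.0, -0.248]
contact_force: [0.4, -0.6, -0.9]
gripper_width: 0.238
```

```bash
python3 -c "
from h import *
s=grab('scene','ap_s');t=grab('top','ap_t')
a=s['color'][90:190,345:445,::-1];b=t['color'][190:290,160:260,::-1]
cv2.imwrite('pics/ap.png',cv2.resize(np.hstack([a,b]),None,fx=4,fy=4,interpolation=cv2.INTER_CUBIC))";python3 mv.py .5605 .0322 .25 -14.5
```

```text
now [0.56   0.0335 0.2451] rot [-1.7999e+02  1.0000e-02 -1.4430e+01] t 15.07 F [-0.79 -0.57 -2.04] T [-0.047  0.039 -0.022] w 0.232
travel [ 0.0008  0.0011 -0.0049] turn 0.07
```

View pics/ap.png

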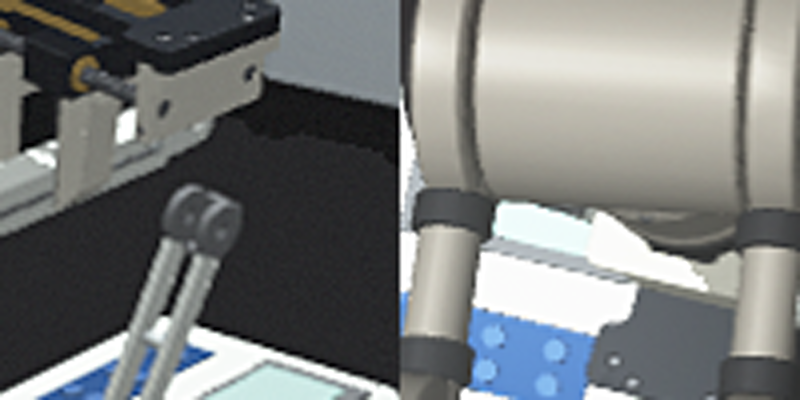

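The top view is blocked by the wrist. In the scene view the knuckle is next to the gripper at about (396,122), above the cheeks at (395,146). Next I'll compare where the knuckle should appear with where it does.

Run:
```python
from h import *
np.set_printoptions(precision=1,suppress=True,linewidth=200)
s=grab('scene');yaw=np.radians(-104.4);ex=np.array([np.cos(yaw),np.sin(yaw),0]);ey=np.array([-ex[1],ex[0],0]);ez=np.array([0,0,1.])
h=np.array([.56,.0335,.2451])-.095*ex+.0313*ez
pts=[h+.006*ey,h-.014*ex,h-.014*ez+.003*ey,h+.027*ex+.006*ey-.011*ez,h+.027*ex+.011*ey-.012*ez,h+.027*ex+.011*ey+.012*ez]
print("hole+face, nose, bottom, neck/beam bottom, beam corner bottom, top",proj(s,pts))
im=s['color'].max(2)
print(im[112:138,376:406])
```

```text
hole+face, nose, bottom, neck/beam bottom, beam corner bottom, top [[394.4 121.7]
 [396.8 118.8]
 [392.6 127.8]
 [384.6 130.8]
 [386.5 132.2]
 [387.5 120.7]]
[[ 85  74 100 131 135 134 136 136 135 132 129 130 129 127 129 128 129 127 129 130 129 130 129 130 129 130 128 129 130 129]
 [ 90  96 111 135 139 136 134 136 135 128 128 129 129 127 131 129 129 130 130 128 129 128 130 128 128 129 130 128 128 130]
 [ 85  82 124 146 137 134 129 130 136 129 129 130 130 131 128 129 130 127 132 128 129 127 130 129 127 130 128 129 130 130]
 [ 44  54 115 141 136 136 131 133 128 102  95 124 131 130 128 129 128 129 130 130 130 130 129 128 129 129 129 131 136 135]
 [ 31  23 109 141 137 134 134 134  99  51  62 114 130 131 130 130 127 128 127 130 128 128 131 129 130 134 134 135 138  95]
 [ 49 104 132 134 136 137 134 124  80  43  67 115 134 131 127 129 129 131 128 129 132 129 132 133 134 134 137  97  32   9]
 [190 251 216 129 134 137 135 110  63  55 104 131 133 130 130 130 129 130 131 130 129 130 131 133 105  77  37  12  18  23]
 [255 255 204 124 133 135 132 113  84  99 126 132 130 131 131 129 129 128 129 124
[... 1556 characters left out ...]
 37  33  38  38  43  38  41  42  42  40  42  41  40  42  41  44  39  40  42  41  39]
 [140 141 143 138 131 114  70  36  32  40  37  41  41  42  39  43  39  40  38  41  38  40  41  41  42  40  38  41  38  42]
 [144 135 124 105  55  36  34  34  39  38  42  43  39  40  42  39  39  38  41  39  40  41  44  40  42  44  41  38  45  42]
 [123  95  41  29  36  38  40  38  40  43  44  42  38  37  33  39  45  45  38  35  39  40  38  42  39  39  41  39  41  39]
 [ 36  29  34  38  37  39  38  41  40  44  40  39  36  38  51  93 118 110  89  62  36  37  36  37  38  43  41  44  41  40]
 [ 34  41  41  41  40  39  45  39  41  42  37  36  38  83 123 154 164 137 119  92  59  61  54  37  33  34  42  40  40  43]]
```

Predicted and observed arm corners agree within about 1 px: beam corner (386.5,132.2) against (386.5,131.7). Move above the gap, 6 mm out towards +x, then lower until the knuckle enters by about 4 mm.

Request:
{"name": "servo_tool", "arguments": {
  "commands": [
    {"gripper": 1, "travel": [0, -0.004, 0], "turn": 0},
    {"gripper": 1, "travel": [0, -0.008, 0], "turn": 0},
    {"gripper": 1, "travel": [0, -0.012, 0.003], "turn": 0},
    {"gripper": 1, "travel": [0, -0.012, 0.008], "turn": 0},
    {"gripper": 1, "travel": [0, -0.012, 0.014], "turn": 0},
    {"gripper": 1, "travel": [0, -0.012, 0.02], "turn": 0},
    {"gripper": 1, "travel": [0, -0.012, 0.024], "turn": 0},
    {"gripper": 1, "travel": [0, -0.012, 0.028], "turn": 0},
    {"gripper": 1, "travel": [0, -0.012, 0.03], "turn": 0},
    {"gripper": 1, "travel": [0, -0.012, 0.03], "turn": 0}
  ]
}}

```text
clock: 15.95
tcp_pos: [0.5632, 0.0439, 0.214]
tcp_rot: [3.141, 0.001, -0.254]
contact_force: [0.6, 0.1, -2.4]
gripper_width: 0.239
```

```bash
python3 mv.py .5634 .0452 .186 -14.5;python3 -c "
from h import *
s=grab('scene','en')
cv2.imwrite('pics/en2.png',cv2.resize(s['color'][100:175,350:450,::-1],None,fx=8,fy=8,interpolation=cv2.INTER_CUBIC))"
```

```text
now [0.5632 0.0439 0.214 ] rot [ 1.7999e+02  6.0000e-02 -1.4540e+01] t 15.95 F [ 0.63  0.06 -2.38] T [-0.102  0.077  0.023] w 0.239
travel [-0.0001 -0.0013  0.028 ] turn -0.04
```

View pics/en2.png

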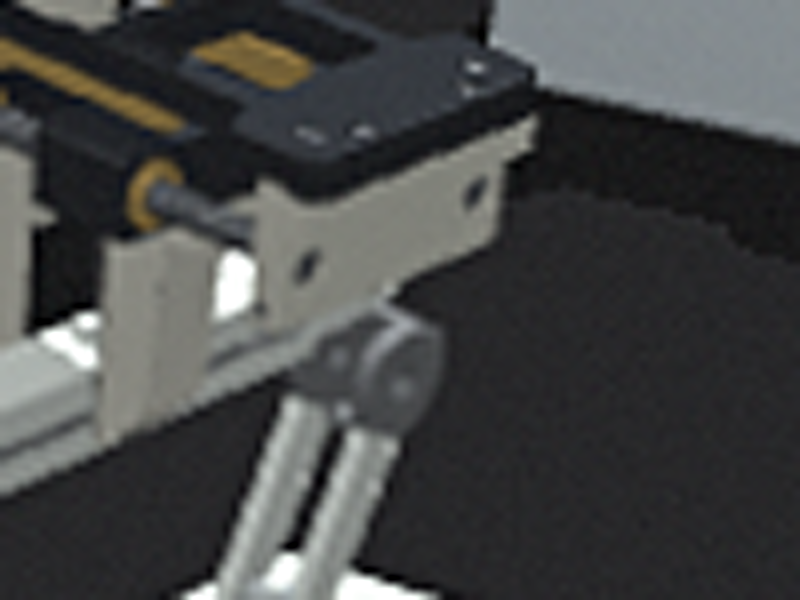

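The white knuckle passes in front of the far cheek and behind the near cheek's top at crop (395,310), so it is between them, and no contact force shows. Continuing down slowly.

Request:
{"name": "servo_tool", "arguments": {
  "commands": [
    {"gripper": 1, "travel": [0, 0, 0.001], "turn": 0},
    {"gripper": 1, "travel": [0, 0, 0.002], "turn": 0},
    {"gripper": 1, "travel": [0, 0, 0.003], "turn": 0},
    {"gripper": 1, "travel": [0, 0, 0.004], "turn": 0},
    {"gripper": 1, "travel": [0, 0, 0.005], "turn": 0},
    {"gripper": 1, "travel": [0, 0, 0.006], "turn": 0},
    {"gripper": 1, "travel": [0, 0, 0.007], "turn": 0},
    {"gripper": 1, "travel": [0, 0, 0.008], "turn": 0},
    {"gripper": 1, "travel": [0, 0, 0.009], "turn": 0},
    {"gripper": 1, "travel": [0, 0, 0.01], "turn": 0}
  ]
}}

```text
clock: 16.83
tcp_pos: [0.5635, 0.044, 0.2045]
tcp_rot: [-3.141, -0.0, -0.254]
contact_force: [0.9, 0.4, -1.2]
gripper_width: 0.235
```

```bash
python3 mv.py .5634 .0452 .186 -14.5
```

```text
now [0.5635 0.044  0.2045] rot [-179.99   -0.    -14.53] t 16.83 F [ 0.87  0.38 -1.18] T [-0.04   0.028  0.007] w 0.235
travel [-0.0004 -0.0012  0.0185] turn -0.03
```

Request:
{"name": "servo_tool", "arguments": {
  "commands": [
    {"gripper": 1, "travel": [0, 0, 0.001], "turn": 0},
    {"gripper": 1, "travel": [0, 0, 0.002], "turn": 0},
    {"gripper": 1, "travel": [0, 0, 0.003], "turn": 0},
    {"gripper": 1, "travel": [0, 0, 0.004], "turn": 0},
    {"gripper": 1, "travel": [0, 0, 0.005], "turn": 0},
    {"gripper": 1, "travel": [0, 0, 0.006], "turn": 0},
    {"gripper": 1, "travel": [0, 0, 0.007], "turn": 0},
    {"gripper": 1, "travel": [0, 0, 0.008], "turn": 0},
    {"gripper": 1, "travel": [0, 0, 0.009], "turn": 0},
    {"gripper": 1, "travel": [0, 0, 0.01], "turn": 0}
  ]
}}

```text
clock: 17.67
tcp_pos: [0.5635, 0.0439, 0.1945]
tcp_rot: [-3.142, -0.0, -0.254]
contact_force: [-0.2, -0.5, -1.4]
gripper_width: 0.238
```

```bash
python3 mv.py .5634 .0452 .186 -14.5
```

```text
now [0.5635 0.0439 0.1945] rot [-1.800e+02 -1.000e-02 -1.453e+01] t 17.67 F [-0.17 -0.52 -1.37] T [-0.098  0.004  0.005] w 0.238
travel [-0.0004 -0.0012  0.0085] turn -0.03
```

Request:
{"name": "servo_tool", "arguments": {
  "commands": [
    {"gripper": 1, "travel": [0, 0, 0.001], "turn": 0},
    {"gripper": 1, "travel": [0, 0, 0.002], "turn": 0},
    {"gripper": 1, "travel": [0, 0, 0.003], "turn": 0},
    {"gripper": 1, "travel": [0, 0, 0.004], "turn": 0},
    {"gripper": 1, "travel": [0, 0, 0.005], "turn": 0},
    {"gripper": 1, "travel": [0, 0, 0.006], "turn": 0},
    {"gripper": 1, "travel": [0, 0, 0.007], "turn": 0},
    {"gripper": 1, "travel": [0, 0, 0.008], "turn": 0},
    {"gripper": 1, "travel": [0, 0, 0.008], "turn": 0},
    {"gripper": 1, "travel": [0, 0, 0.008], "turn": 0}
  ]
}}

```text
clock: 18.5
tcp_pos: [0.5635, 0.044, 0.1865]
tcp_rot: [-3.142, 0.0, -0.254]
contact_force: [0.9, 0.5, -2.2]
gripper_width: 0.238
```

```bash
python3 mv.py .5634 .0452 .184 -14.5
```

```text
now [0.5635 0.044  0.1865] rot [-180.      0.    -14.53] t 18.5 F [ 0.87  0.47 -2.21] T [-0.135 -0.046 -0.079] w 0.238
travel [-0.0004 -0.0012  0.0025] turn -0.03
```

Request:
{"name": "servo_tool", "arguments": {
  "commands": [
    {"gripper": 1, "travel": [0, -0.0005, 0], "turn": 0},
    {"gripper": 1, "travel": [0, -0.001, 0], "turn": 0},
    {"gripper": 1, "travel": [0, -0.0015, 0], "turn": 0},
    {"gripper": 1, "travel": [0, -0.002, 0], "turn": 0},
    {"gripper": 1, "travel": [0, -0.0025, 0], "turn": 0},
    {"gripper": 1, "travel": [0, -0.003, 0], "turn": 0},
    {"gripper": 1, "travel": [0, -0.0035, 0], "turn": 0},
    {"gripper": 1, "travel": [0, -0.004, 0], "turn": 0},
    {"gripper": 1, "travel": [0, -0.004, 0], "turn": 0},
    {"gripper": 1, "travel": [0, -0.004, 0], "turn": 0}
  ]
}}

```text
clock: 19.33
tcp_pos: [0.5644, 0.0476, 0.1866]
tcp_rot: [3.141, -0.0, -0.254]
contact_force: [0.8, -2.0, -1.6]
gripper_width: 0.236
```

```bash
python3 mv.py .5634 .0452 .184 -14.5
python3 - <<'E'
from h import *
np.set_printoptions(linewidth=200)
s=grab('scene','slide');print(s['color'].max(2)[132:160,378:410])
E
```

```text
now [0.5644 0.0476 0.1866] rot [179.98  -0.   -14.53] t 19.33 F [ 0.78 -2.01 -1.63] T [-0.454  0.068 -0.114] w 0.236
travel [-0.0004  0.0026  0.0026] turn -0.03
[[ 28  31  31  34  43  54  61  62  67  61  59  63  67  67  71  71  63  59  48  26  30  32  31  28  32  28  19  37  64  90 130 143]
 [ 32  30  37  33  28  32  38  53  62  65  63  63  64  69  69  66  43  31  30  33  34  33  25  27  23  35  64  93 128 140 137 132]
 [ 32  33  33  33  37  25  27  28  37  43  48  57  57  52  44  31  30  28  31  30  28  21  38  44  64  89 129 139 136 133 132 129]
 [ 29  32  32  28  27  25  25  29  26  30  29  35  32  31  28  32  30  31  22  21  35  71  96 100 129 139 137 132 130 133 131 119]
 [ 34  27  28  22  51  66  46  35  24  33  33  31  35  28  29  31  29  23  35  66  95 125 141 137 134 132 132 129 132 132 104  55]
 [ 21  38  48  69 113 122 110  82  40  27  30  33  31  23  28  21  37  70  97 128 139 134 131 130 131 130 130 129 134 117  70  51]
 [ 75 103 109 125 143 146 149 127  69  23  23  22  21  38  50  69  97 128 138 136 132 131 128 130 131 130 131 132 135  98  54  81]
 [106 133 137 136 137 
[... 2029 characters left out ...]
 83  51  35  39  44  42  41  41  40  38  43]
 [128 108  90 106 115 128 129 132 138 141 138 116  73  24  48 155 199 166 134 142 161 124  42  37  43  39  41  40  39  42  40  42]
 [ 91 106 115 133 143 140 140 139 132 133 138 101  42  23  90 160 181 154 133 140 159 123  28  40  42  40  39  43  42  42  43  42]
 [114 132 144 142 139 135 129 131 130 134 141  98  22  35 126 181 166 141 138 141 121  66  34  38  42  42  42  39  40  42  41  41]
 [144 144 144 131 121 146 147 133 139 141 122  67  23  79 155 188 158 132 140 137  98  37  38  42  40  41  42  42  41  42  43  42]
 [147 140 112  83 118 175 168 135 139 161 134  34  23 131 185 174 150 136 140 120  67  34  37  42  39  40  39  42  39  40  45  39]]
```

Request:
{"name": "servo_tool", "arguments": {
  "commands": [
    {"gripper": 1, "travel": [0, -0.0003, 0], "turn": 0},
    {"gripper": 1, "travel": [0, -0.0006, 0], "turn": 0},
    {"gripper": 1, "travel": [0, -0.001, 0], "turn": 0},
    {"gripper": 1, "travel": [0, -0.001, 0], "turn": 0},
    {"gripper": 1, "travel": [0, -0.001, 0], "turn": 0},
    {"gripper": 1, "travel": [0, -0.001, 0], "turn": 0},
    {"gripper": 1, "travel": [0, -0.001, 0], "turn": 0},
    {"gripper": 1, "travel": [0, -0.001, 0], "turn": 0},
    {"gripper": 1, "travel": [0, -0.001, 0], "turn": 0},
    {"gripper": 1, "travel": [0, -0.001, 0], "turn": 0}
  ]
}}

```text
clock: 20.22
tcp_pos: [0.5645, 0.0478, 0.1866]
tcp_rot: [3.14, 0.0, -0.254]
contact_force: [-0.8, -5.6, -0.6]
gripper_width: 0.238
```

```bash
python3 mv.py .5634 .0452 .184 -14.5
```

```text
now [0.5645 0.0478 0.1866] rot [ 1.799e+02  2.000e-02 -1.455e+01] t 20.22 F [-0.77 -5.62 -0.56] T [-1.122  0.203 -0.047] w 0.238
travel [-0.0004  0.0027  0.0026] turn -0.05
```

Cup contact felt at the back: 5.6 N after 1 mm of extra command. Backing off to 1 mm short of contact, then feeling for the cup bottom.

Request:
{"name": "servo_tool", "arguments": {
  "commands": [
    {"gripper": 1, "travel": [0, 0.0013, 0], "turn": 0},
    {"gripper": 1, "travel": [0, 0.0026, 0], "turn": 0},
    {"gripper": 1, "travel": [0, 0.0026, 0], "turn": 0},
    {"gripper": 1, "travel": [0, 0.0026, 0.0005], "turn": 0},
    {"gripper": 1, "travel": [0, 0.0026, 0.001], "turn": 0},
    {"gripper": 1, "travel": [0, 0.0026, 0.0015], "turn": 0},
    {"gripper": 1, "travel": [0, 0.0026, 0.002], "turn": 0},
    {"gripper": 1, "travel": [0, 0.0026, 0.002], "turn": 0},
    {"gripper": 1, "travel": [0, 0.0026, 0.002], "turn": 0},
    {"gripper": 1, "travel": [0, 0.0026, 0.002], "turn": 0}
  ]
}}

```text
clock: 21.05
tcp_pos: [0.5641, 0.0464, 0.1847]
tcp_rot: [-3.141, -0.0, -0.254]
contact_force: [1.5, 0.6, -1.5]
gripper_width: 0.235
```

```bash
python3 mv.py .5641 .0463 .184 -14.5
```

```text
now [0.5641 0.0464 0.1847] rot [-1.7998e+02 -1.0000e-02 -1.4530e+01] t 21.05 F [ 1.52  0.55 -1.55] T [ 0.04  -0.084 -0.092] w 0.235
travel [0.     0.0001 0.0007] turn -0.03
```

Request:
{"name": "servo_tool", "arguments": {
  "commands": [
    {"gripper": 1, "travel": [0, 0, 0.0005], "turn": 0},
    {"gripper": 1, "travel": [0, 0, 0.001], "turn": 0},
    {"gripper": 1, "travel": [0, 0, 0.0015], "turn": 0},
    {"gripper": 1, "travel": [0, 0, 0.002], "turn": 0},
    {"gripper": 1, "travel": [0, 0, 0.002], "turn": 0},
    {"gripper": 1, "travel": [0, 0, 0.002], "turn": 0},
    {"gripper": 1, "travel": [0, 0, 0.002], "turn": 0},
    {"gripper": 1, "travel": [0, 0, 0.002], "turn": 0},
    {"gripper": 1, "travel": [0, 0, 0.002], "turn": 0},
    {"gripper": 1, "travel": [0, 0, 0.002], "turn": 0}
  ]
}}

```text
clock: 21.88
tcp_pos: [0.5641, 0.0462, 0.1827]
tcp_rot: [3.142, -0.0, -0.254]
contact_force: [-0.3, 0.1, 2.5]
gripper_width: 0.235
```

```bash
python3 mv.py .5641 .0463 .184 -14.5
```

```text
now [0.5641 0.0462 0.1827] rot [ 1.800e+02 -1.000e-02 -1.453e+01] t 21.88 F [-0.32  0.05  2.53] T [0.002 0.007 0.001] w 0.235
travel [-0.     -0.0001 -0.0013] turn -0.03
```

Request:
{"name": "servo_tool", "arguments": {
  "commands": [
    {"gripper": 1, "travel": [0, 0, 0], "turn": 0},
    {"gripper": 1, "travel": [0, 0, 0.0003], "turn": 0},
    {"gripper": 1, "travel": [0, 0, 0.0006], "turn": 0},
    {"gripper": 1, "travel": [0, 0, 0.001], "turn": 0},
    {"gripper": 1, "travel": [0, 0, 0.001], "turn": 0},
    {"gripper": 1, "travel": [0, 0, 0.001], "turn": 0},
    {"gripper": 1, "travel": [0, 0, 0.001], "turn": 0},
    {"gripper": 1, "travel": [0, 0, 0.001], "turn": 0},
    {"gripper": 1, "travel": [0, 0, 0.001], "turn": 0},
    {"gripper": 1, "travel": [0, 0, 0.001], "turn": 0}
  ]
}}

```text
clock: 22.72
tcp_pos: [0.564, 0.0462, 0.1816]
tcp_rot: [3.141, 0.0, -0.254]
contact_force: [-0.6, -3.4, 1.8]
gripper_width: 0.237
```

```bash
python3 mv.py .5641 .0463 .184 -14.5
```

```text
now [0.564  0.0462 0.1816] rot [179.99   0.   -14.53] t 22.72 F [-0.6  -3.38  1.79] T [-0.305  0.071 -0.02 ] w 0.237
travel [ 0.     -0.0001 -0.0024] turn -0.03
```

The two contacts fit a cup arc centred near z ≈ 0.183, with the earlier back contact made high on the cup's edge. I'll raise, then feel the back again at about the right height.

Request:
{"name": "servo_tool", "arguments": {
  "commands": [
    {"gripper": 1, "travel": [0, 0.0005, -0.001], "turn": 0},
    {"gripper": 1, "travel": [0, 0.0008, -0.002], "turn": 0},
    {"gripper": 1, "travel": [0, 0.0005, -0.002], "turn": 0},
    {"gripper": 1, "travel": [0, 0.0002, -0.002], "turn": 0},
    {"gripper": 1, "travel": [0, -0.0002, -0.002], "turn": 0},
    {"gripper": 1, "travel": [0, -0.0006, -0.002], "turn": 0},
    {"gripper": 1, "travel": [0, -0.001, -0.002], "turn": 0},
    {"gripper": 1, "travel": [0, -0.001, -0.002], "turn": 0},
    {"gripper": 1, "travel": [0, -0.001, -0.002], "turn": 0},
    {"gripper": 1, "travel": [0, -0.001, -0.002], "turn": 0}
  ]
}}

```text
clock: 23.55
tcp_pos: [0.5643, 0.0474, 0.1836]
tcp_rot: [-3.141, 0.0, -0.253]
contact_force: [0.4, 0.6, -2.2]
gripper_width: 0.238
```

```bash
python3 mv.py .5641 .0463 .184 -14.5
```

```text
now [0.5643 0.0474 0.1836] rot [-1.7999e+02  1.0000e-02 -1.4520e+01] t 23.55 F [ 0.44  0.56 -2.2 ] T [-0.171 -0.101 -0.056] w 0.238
travel [ 0.0001  0.0011 -0.0004] turn -0.02
```

Request:
{"name": "servo_tool", "arguments": {
  "commands": [
    {"gripper": 1, "travel": [0, -0.0003, 0], "turn": 0},
    {"gripper": 1, "travel": [0, -0.0006, 0], "turn": 0},
    {"gripper": 1, "travel": [0, -0.0009, 0], "turn": 0},
    {"gripper": 1, "travel": [0, -0.0009, 0], "turn": 0},
    {"gripper": 1, "travel": [0, -0.0009, 0], "turn": 0},
    {"gripper": 1, "travel": [0, -0.0009, 0], "turn": 0},
    {"gripper": 1, "travel": [0, -0.0009, 0], "turn": 0},
    {"gripper": 1, "travel": [0, -0.0009, 0], "turn": 0},
    {"gripper": 1, "travel": [0, -0.0009, 0], "turn": 0},
    {"gripper": 1, "travel": [0, -0.0009, 0], "turn": 0}
  ]
}}

```text
clock: 24.38
tcp_pos: [0.5644, 0.0477, 0.1836]
tcp_rot: [3.141, 0.0, -0.254]
contact_force: [0.0, -4.8, -2.4]
gripper_width: 0.239
```

```bash
python3 mv.py .5641 .0463 .184 -14.5
```

```text
now [0.5644 0.0477 0.1836] rot [ 1.7996e+02  1.0000e-02 -1.4540e+01] t 24.38 F [ 0.02 -4.78 -2.38] T [-1.017  0.187 -0.018] w 0.239
travel [ 0.0001  0.0014 -0.0004] turn -0.04
```

Request:
{"name": "servo_tool", "arguments": {
  "commands": [
    {"gripper": 1, "travel": [0, 0.0018, 0], "turn": 0},
    {"gripper": 1, "travel": [0, 0.0018, 0], "turn": 0},
    {"gripper": 1, "travel": [0, 0.0018, 0.0003], "turn": 0},
    {"gripper": 1, "travel": [0, 0.0018, 0.0006], "turn": 0},
    {"gripper": 1, "travel": [0, 0.0018, 0.0006], "turn": 0},
    {"gripper": 1, "travel": [0, 0.0018, 0.0006], "turn": 0},
    {"gripper": 1, "travel": [0, 0.0018, 0.0006], "turn": 0},
    {"gripper": 1, "travel": [0, 0.0018, 0.0006], "turn": 0},
    {"gripper": 1, "travel": [0, 0.0018, 0.0006], "turn": 0},
    {"gripper": 1, "travel": [0, 0.0018, 0.0006], "turn": 0}
  ]
}}

```text
clock: 25.22
tcp_pos: [0.5641, 0.0464, 0.183]
tcp_rot: [-3.141, 0.0, -0.254]
contact_force: [0.8, 0.2, -2.5]
gripper_width: 0.238
```

```bash
python3 mv.py .5641 .0463 .184 -14.5
```

```text
now [0.5641 0.0464 0.183 ] rot [-179.99    0.    -14.53] t 25.22 F [ 0.79  0.23 -2.54] T [-0.094 -0.006 -0.06 ] w 0.238
travel [ 0.      0.0001 -0.001 ] turn -0.03
```

Request:
{"name": "servo_tool", "arguments": {
  "commands": [
    {"gripper": 1, "travel": [0, 0, 0.0003], "turn": 0},
    {"gripper": 1, "travel": [0, 0, 0.0006], "turn": 0},
    {"gripper": 1, "travel": [0, 0, 0.0006], "turn": 0},
    {"gripper": 1, "travel": [0, 0, 0.0006], "turn": 0},
    {"gripper": 1, "travel": [0, 0, 0.0006], "turn": 0},
    {"gripper": 1, "travel": [0, 0, 0.0006], "turn": 0},
    {"gripper": 1, "travel": [0, 0, 0.0006], "turn": 0},
    {"gripper": 1, "travel": [0, 0, 0.0006], "turn": 0},
    {"gripper": 1, "travel": [0, 0, 0.0006], "turn": 0},
    {"gripper": 1, "travel": [0, 0, 0.0006], "turn": 0}
  ]
}}

```text
clock: 26.05
tcp_pos: [0.5641, 0.0464, 0.1824]
tcp_rot: [-3.142, -0.0, -0.254]
contact_force: [1.1, -0.9, -0.2]
gripper_width: 0.236
```

```bash
python3 mv.py .5641 .0463 .184 -14.5
```

```text
now [0.5641 0.0464 0.1824] rot [-1.800e+02 -1.000e-02 -1.453e+01] t 26.05 F [ 1.06 -0.9  -0.23] T [-0.065  0.006  0.001] w 0.236
travel [ 0.      0.0001 -0.0016] turn -0.03
```

Cup bottom touches at z ≈ 0.1826, so line-up is at about 0.1836. Now raising 1 mm and feeling the side play.

Request:
{"name": "servo_tool", "arguments": {
  "commands": [
    {"gripper": 1, "travel": [0, 0, -0.0006], "turn": 0},
    {"gripper": 1, "travel": [0, 0, -0.0012], "turn": 0},
    {"gripper": 1, "travel": [0.0005, 0, -0.0012], "turn": 0},
    {"gripper": 1, "travel": [0.001, 0, -0.0012], "turn": 0},
    {"gripper": 1, "travel": [0.0015, 0, -0.0012], "turn": 0},
    {"gripper": 1, "travel": [0.002, 0, -0.0012], "turn": 0},
    {"gripper": 1, "travel": [0.0025, 0, -0.0012], "turn": 0},
    {"gripper": 1, "travel": [0.0025, 0, -0.0012], "turn": 0},
    {"gripper": 1, "travel": [0.0025, 0, -0.0012], "turn": 0},
    {"gripper": 1, "travel": [0.0025, 0, -0.0012], "turn": 0}
  ]
}}

```text
clock: 26.88
tcp_pos: [0.5665, 0.0458, 0.1836]
tcp_rot: [-3.142, 0.0, -0.254]
contact_force: [-0.3, 0.4, -2.8]
gripper_width: 0.239
```

```bash
python3 mv.py .5641 .0463 .184 -14.5
```

```text
now [0.5665 0.0458 0.1836] rot [-179.99    0.    -14.53] t 26.88 F [-0.29  0.44 -2.8 ] T [-0.108  0.062 -0.021] w 0.239
travel [-0.0024  0.0001 -0.0004] turn -0.03
```

Request:
{"name": "servo_tool", "arguments": {
  "commands": [
    {"gripper": 1, "travel": [-0.0008, 0, 0], "turn": 0},
    {"gripper": 1, "travel": [-0.0016, 0, 0], "turn": 0},
    {"gripper": 1, "travel": [-0.0025, 0, 0], "turn": 0},
    {"gripper": 1, "travel": [-0.003, 0, 0], "turn": 0},
    {"gripper": 1, "travel": [-0.0035, 0, 0], "turn": 0},
    {"gripper": 1, "travel": [-0.004, 0, 0], "turn": 0},
    {"gripper": 1, "travel": [-0.0045, 0, 0], "turn": 0},
    {"gripper": 1, "travel": [-0.0045, 0, 0], "turn": 0},
    {"gripper": 1, "travel": [-0.0045, 0, 0], "turn": 0},
    {"gripper": 1, "travel": [-0.0045, 0, 0], "turn": 0}
  ]
}}

```text
clock: 27.72
tcp_pos: [0.5633, 0.0466, 0.1839]
tcp_rot: [-3.141, -0.003, -0.254]
contact_force: [6.0, -1.6, -3.6]
gripper_width: 0.241
```

```bash
python3 mv.py .5641 .0463 .184 -14.5
```

```text
now [0.5633 0.0466 0.1839] rot [-1.7998e+02 -1.5000e-01 -1.4570e+01] t 27.72 F [ 6.01 -1.61 -3.57] T [-0.373 -0.793 -0.504] w 0.241
travel [ 0.0009  0.     -0.0001] turn -0.07
```

Request:
{"name": "servo_tool", "arguments": {
  "commands": [
    {"gripper": 1, "travel": [0.0012, 0, 0], "turn": 0},
    {"gripper": 1, "travel": [0.0024, 0, 0], "turn": 0},
    {"gripper": 1, "travel": [0.0036, 0, 0], "turn": 0},
    {"gripper": 1, "travel": [0.0045, 0, 0], "turn": 0},
    {"gripper": 1, "travel": [0.005, 0, 0], "turn": 0},
    {"gripper": 1, "travel": [0.0055, 0, 0], "turn": 0},
    {"gripper": 1, "travel": [0.006, 0, 0], "turn": 0},
    {"gripper": 1, "travel": [0.006, 0, 0], "turn": 0},
    {"gripper": 1, "travel": [0.006, 0, 0], "turn": 0},
    {"gripper": 1, "travel": [0.006, 0, 0], "turn": 0}
  ]
}}

```text
clock: 28.55
tcp_pos: [0.5679, 0.0454, 0.1836]
tcp_rot: [-3.142, 0.0, -0.254]
contact_force: [-0.1, -0.1, -1.8]
gripper_width: 0.235
```

```bash
python3 mv.py .5641 .0463 .184 -14.5
```

```text
now [0.5679 0.0454 0.1836] rot [-1.800e+02  1.000e-02 -1.453e+01] t 28.55 F [-0.11 -0.09 -1.8 ] T [-0.067  0.154  0.008] w 0.235
travel [-0.0039  0.0001 -0.0004] turn -0.03
```

Request:
{"name": "servo_tool", "arguments": {
  "commands": [
    {"gripper": 1, "travel": [0.0005, 0, 0], "turn": 0},
    {"gripper": 1, "travel": [0.001, 0, 0], "turn": 0},
    {"gripper": 1, "travel": [0.0015, 0, 0], "turn": 0},
    {"gripper": 1, "travel": [0.0015, 0, 0], "turn": 0},
    {"gripper": 1, "travel": [0.0015, 0, 0], "turn": 0},
    {"gripper": 1, "travel": [0.0015, 0, 0], "turn": 0},
    {"gripper": 1, "travel": [0.0015, 0, 0], "turn": 0},
    {"gripper": 1, "travel": [0.0015, 0, 0], "turn": 0},
    {"gripper": 1, "travel": [0.0015, 0, 0], "turn": 0},
    {"gripper": 1, "travel": [0.0015, 0, 0], "turn": 0}
  ]
}}

```text
clock: 29.38
tcp_pos: [0.5688, 0.0451, 0.1834]
tcp_rot: [3.141, 0.001, -0.253]
contact_force: [-4.8, 0.5, -0.3]
gripper_width: 0.239
```

```bash
python3 mv.py .5641 .0463 .184 -14.5
```

```text
now [0.5688 0.0451 0.1834] rot [ 1.7999e+02  8.0000e-02 -1.4510e+01] t 29.38 F [-4.78  0.53 -0.25] T [0.07  0.927 0.413] w 0.239
travel [-0.0049  0.     -0.0006] turn -0.01
```

Side contacts are at about +4.1 and −0.1 mm, which matches the stated 4 mm of play, so the centre is +2.0 mm. Centring there, then re-feeling the bottom and back without touching the cheeks.

Request:
{"name": "servo_tool", "arguments": {
  "commands": [
    {"gripper": 1, "travel": [-0.0012, 0, 0], "turn": 0},
    {"gripper": 1, "travel": [-0.0024, 0, 0], "turn": 0},
    {"gripper": 1, "travel": [-0.0035, 0, 0], "turn": 0},
    {"gripper": 1, "travel": [-0.0035, 0, 0], "turn": 0},
    {"gripper": 1, "travel": [-0.0035, 0, 0.0005], "turn": 0},
    {"gripper": 1, "travel": [-0.0035, 0, 0.0009], "turn": 0},
    {"gripper": 1, "travel": [-0.0035, 0, 0.0013], "turn": 0},
    {"gripper": 1, "travel": [-0.0035, 0, 0.0013], "turn": 0},
    {"gripper": 1, "travel": [-0.0035, 0, 0.0013], "turn": 0},
    {"gripper": 1, "travel": [-0.0035, 0, 0.0013], "turn": 0}
  ]
}}

```text
clock: 30.22
tcp_pos: [0.5662, 0.0459, 0.1824]
tcp_rot: [-3.141, -0.0, -0.254]
contact_force: [0.0, 0.3, -0.6]
gripper_width: 0.24
```

```bash
python3 mv.py .5660 .0458 .1836 -14.5
```

```text
now [0.5662 0.0459 0.1824] rot [-1.7999e+02 -2.0000e-02 -1.4530e+01] t 30.22 F [ 0.03  0.31 -0.58] T [-0.091  0.025 -0.058] w 0.24
travel [-0.0002  0.0001 -0.0012] turn -0.03
```

Request:
{"name": "servo_tool", "arguments": {
  "commands": [
    {"gripper": 1, "travel": [0, 0, -0.0007], "turn": 0},
    {"gripper": 1, "travel": [0, 0, -0.0013], "turn": 0},
    {"gripper": 1, "travel": [0, -0.0003, -0.0013], "turn": 0},
    {"gripper": 1, "travel": [0, -0.0006, -0.0013], "turn": 0},
    {"gripper": 1, "travel": [0, -0.0009, -0.0013], "turn": 0},
    {"gripper": 1, "travel": [0, -0.0012, -0.0013], "turn": 0},
    {"gripper": 1, "travel": [0, -0.0015, -0.0013], "turn": 0},
    {"gripper": 1, "travel": [0, -0.0015, -0.0013], "turn": 0},
    {"gripper": 1, "travel": [0, -0.0015, -0.0013], "turn": 0},
    {"gripper": 1, "travel": [0, -0.0015, -0.0013], "turn": 0}
  ]
}}

```text
clock: 31.05
tcp_pos: [0.5663, 0.0471, 0.1836]
tcp_rot: [3.141, 0.0, -0.254]
contact_force: [-0.7, -3.3, -1.4]
gripper_width: 0.239
```

```bash
python3 mv.py .5660 .0458 .1836 -14.5
```

```text
now [0.5663 0.0471 0.1836] rot [ 1.7998e+02  1.0000e-02 -1.4530e+01] t 31.05 F [-0.71 -3.32 -1.37] T [-0.425  0.18   0.03 ] w 0.239
travel [ 0.0001  0.0013 -0.    ] turn -0.03
```

Request:
{"name": "servo_tool", "arguments": {
  "commands": [
    {"gripper": 1, "travel": [-0.0001, 0.0005, 0], "turn": 0},
    {"gripper": 1, "travel": [-0.0001, 0.001, 0], "turn": 0},
    {"gripper": 1, "travel": [-0.0001, 0.0015, 0], "turn": 0},
    {"gripper": 1, "travel": [-0.0001, 0.0015, 0], "turn": 0},
    {"gripper": 1, "travel": [-0.0001, 0.0015, 0], "turn": 0},
    {"gripper": 1, "travel": [-0.0001, 0.0015, 0], "turn": 0},
    {"gripper": 1, "travel": [-0.0001, 0.0015, 0], "turn": 0},
    {"gripper": 1, "travel": [-0.0001, 0.0015, 0], "turn": 0},
    {"gripper": 1, "travel": [-0.0001, 0.0015, 0], "turn": 0},
    {"gripper": 1, "travel": [-0.0001, 0.0015, 0], "turn": 0}
  ]
}}

```text
clock: 31.88
tcp_pos: [0.5659, 0.0459, 0.1836]
tcp_rot: [-3.141, 0.0, -0.254]
contact_force: [0.1, 0.1, -1.1]
gripper_width: 0.239
```

```bash
python3 mv.py .5660 .0459 .1836 -14.5
python3 - <<'E'
from h import *
s=grab('scene','fin')
a=cv2.imread('pics/scene0.png');b=s['color'][...,::-1]
for n,(x0,y0,x1,y1) in dict(straps=(362,157,398,200),dish=(340,300,385,330),bottle=(140,330,230,435),beaker=(305,345,347,382)).items():
    print(n,"mean abs diff",np.abs(a[y0:y1,x0:x1].astype(int)-b[y0:y1,x0:x1]).mean().round(1))
# long lower edge of the held beam: predicted vs seen
yaw=np.radians(-104.5);ex=np.array([np.cos(yaw),np.sin(yaw),0]);ey=np.array([-ex[1],ex[0],0])
m=np.array([.566,.0459,.2149])
print("beam lower edge x=-60..70, clip end",proj(s,[m+k*ex+.011*ey+[0,0,-.012] for k in(-.06,-.02,.03,.07)]+[m+.12*ex+.013*ey-[0,0,.014]]).round(1).tolist())
cv2.imwrite('pics/fin2.png',cv2.resize(b[110:230,270:430],None,fx=5,fy=5,interpolation=cv2.INTER_CUBIC))
E
```

```text
now [0.5659 0.0459 0.1836] rot [-179.99    0.    -14.53] t 31.88 F [ 0.13  0.09 -1.1 ] T [-0.072  0.083  0.051] w 0.239
travel [0.0001 0.     0.    ] turn -0.03
straps mean abs diff 11.7
dish mean abs diff 1.3
bottle mean abs diff 1.7
beaker mean abs diff 1.6
beam lower edge x=-60..70, clip end [[386.6, 159.7], [373.0, 166.2], [355.0, 174.8], [339.8, 182.0], [320.4, 193.0]]
```

View pics/fin2.png

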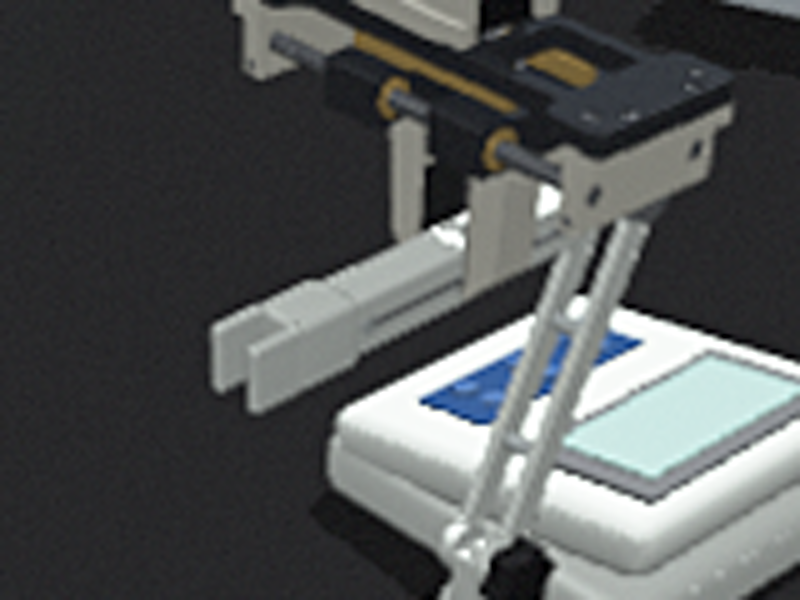

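The view shows the beam level: clip corner seen at (321,192.4) and predicted at (320.4,193). The straps are where they were, and there are no contact forces. Handing in.

```bash
python3 -c "
import cv2,numpy as np
a=cv2.imread('pics/scene0.png').astype(int);b=cv2.imread('pics/fin.png').astype(int)
print('lower straps diff',np.abs(a-b)[190:235,355:390].mean().round(1))
from rig import env,monitor;s=monitor.read_state();print(s['tcp_pos'],s['contact_force'],s['qvel'].round(3));print(env.close_job())"
```

```text
lower straps diff 2.2
[0.56592708 0.04594638 0.18361943] [ 0.1685681  -0.21800244 -1.36512723] [-0.001  0.    -0.001 -0.    -0.001 -0.   ]
the job is handed in; nothing more can be done
None
```

The upper arm is gripped at its middle, with its knuckle between the elbow's cheeks and the clip end reaching out over the foot. I handed it in like that at about 32 s. I could not see the pivot holes at the end because the gripper hid them, so their line-up rests on touch.

**What went wrong first:** two grasps closed on nothing. The first time I lifted before the slow fingers had closed. The second time the real fingertips were about 22 mm above the reported TCP, so they shut just above the beam. Neither moved the arm, and the third grasp held at 22 mm, the beam's width.

**How it was lined up:** I touched the cup and both cheeks with about 6 N or less.
- **Side to side:** the free play came out near 4 mm, as you stated, and I centred in it.
- **Back and bottom:** I stopped about 1 mm short of each contact. The contact points are good to about 0.2–0.3 mm.
- **Height:** the resulting hole height of 0.2149 m agrees with the 0.2152 m measured from the cameras.

**Last checks:**
- **Force and motion:** nothing shows beyond the arm's own weight, and the joints are still.
- **Level:** the clip end is within about 1 px of where a level arm should appear.
- **Surroundings:** the dish, beaker, wash bottle and lower straps look unchanged in the scene view. An upper-strap patch did differ, which I put down to the held beam covering it.

**What disagreed:** the two camera views of the elbow missed each other by 3.7 mm, and touch moved the sideways centre by 2 mm. Pressing on the cup bottom may also have tilted the arm in the grip by about 0.3°.

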